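# Eject the yellow-ringed eyepiece and pack it in the case

## Task

On the optics classroom table, press the key of the ejector stand that pushes the eyepiece with the yellow ring up out of its well, all the way down so that it stands well proud. Then take the raised eyepiece and lower it into the empty round pocket in the foam of the blue case, letting go only once its foot is down in the pocket, so that it stands there upright. Leave the red-ringed eyepiece down in its well.

Things in the scene. Friction and masses are not known exactly. Their poses are not given: they have to be found in the camera images.
- stand: Fixed ejector stand. Origin on the table under its middle well, z up, x from wells to keys, y along the row. White block, top z 113 mm; wells at x 0, y +70, 0, -70, floor z 62, hold both eyepieces and a grey plug in any order. Each well has a rocker key at its y: blue pad 30 mm wide, top at x 127, z 60 when up; x 131, z 36 fully down. Takes 4 N, stays down; a pin then holds the part 28 mm up.
- eyepiece_yellow: Eyepiece with a yellow ring: upright black cylinder, 32 mm diameter, 50 mm tall, top face and upper 12 mm yellow round a dark lens; about 70 g. Origin at the centre of its underside, z up its axis. It starts in one of the stand's wells (34.5 mm wide), its top 1 mm below the block's top; fully raised it stands 27 mm above the block, still guided by the well.
- eyepiece_red: Eyepiece with a red ring, otherwise the same, in another well; origin at the centre of its underside. It stays in its well.
- pocket (a point): Centre of the floor of the empty round pocket in the dark foam of the open blue case (fixed). Pocket 60 mm wide, 18 mm deep, white floor 18 mm above the table; foam top 36 mm, case rim 50 mm above the table. The nearest case walls are 65 mm (+y side) and 80 mm (+x side) from this point. z up, x and y along the case's sides.

How it is judged:
By the outcome, as a careful person would: the job done as asked, in the order asked, and still so for the second after the job is handed in, with the robot touching nothing.
It also fails if it takes over 43 s, if anything falls off the work surface, if the arm or the gripper's body presses on something with over 40 N, if the wrist force passes 120 N, or if a joint passes its speed limit or range.

## Robot

A 6-joint arm with a two-finger parallel gripper is mounted at the origin on the work surface. World frame = base frame: x ahead of the robot, y to its left, z up, the work surface at z = 0. Lengths are in m, angles in rad, forces in N, time in s.
With the tool pointing down it reaches from about 0.25 to 0.775 m from the base axis. Payload 4 kg.
Tool frame: the origin (TCP) lies midway between the tips of the shut fingers; the grasp point (between the pads) lies 19 mm behind it (robot.tcp_to_grasp is the distance from the TCP to the grasp point, in m); x points along the fingers, y is the direction in which the jaws open and shut, and the axes are right-handed (so a half turn about x gives the same grasp; the last joint's range is limited). The gripper opens to 94 mm and grips with 3 to 60 N. Pads are 16 mm wide; open, the fingers measure 119 mm over their backs; the gripper's body (75 mm by 177 mm) begins 78 mm behind the grasp point.
Start: joints at [-1.395, 0.087, 1.371, -0, 1.684, -0.103], TCP at [0.151, -0.529, 0.206] pointing down, gripper open.
Joint ranges: [-3.1, 3.1], [-0.76, 2.03], [0.27, 2.55], [-1.08, 4.22], [0.17, 2.65], [-2.57, 2.57]. Speed limits (rad/s): [2.79, 2.79, 3.14, 3.14, 3.14, 3.14].

## Interface

Orientations are given as [roll, pitch, yaw] about the fixed x, y, z axes, in that order (R = Rz(yaw) Ry(pitch) Rx(roll)).
In Python, from bench import robot gives the robot as it stands.
- The arm moves only by the tool send_rows, never from a script. Its argument "increments" is a list of rows, each a list of 5 numbers: the opening, from -1 (shut) to 1 (fully open), so that 0 is half open, then the shift along the tool's x, y, z in m, then the turn about the tool's x in rad. In form: [[hand, tx, ty, tz, roll], ...]. A call has 1 to 5 rows; each row is the pose to reach, as a shift and turn from the pose commanded when the call began, along the tool's axes at that moment; what a row does not reach only later rows make up. A row lasts 1/12 s, in which the tool goes at most 41.7 mm and 7.16 degrees, less where a joint would pass 70% of its speed; a pose out of reach is approached as far as the arm can. A call with a gripper value outside its range is refused whole. The fingers move at their own pace and stop on an object; the grip force is fixed at half the most. Time passes only in rows, so rows that repeat a pose let the fingers close. It gives the time, the measured TCP pose, the force and the opening at its end, in the units of the state.
- robot.get_obs(): the state, without advancing time (a new reading comes with each control period).
- robot.snapshot(name): name is "side" or "top"; returns a dict with "image" (400x640x3 uint8, red, green, blue), "intrinsics" (3x3 intrinsics, pixels), "world_from_camera" (4x4, takes a point from camera to world coordinates). Camera axes: x right, y down, z forward; pixel columns grow to the right and rows downward; lengths in m; the calibration is good to about 2 mm. A picture is of the moment at which its call begins. There is no depth.
- robot.close_job(): hands the job in, once; it reports no verdict.
The state is a dict: "time": time; "joint_positions": joint angles; "qvel": joint speeds; "joint_torque": joint torques, N m; "tool_pos": TCP position; "ee_rot": TCP orientation; "wrist_force": force on the tool from outside, world axes, zero at the start; "wrist_torque": the same for the moment, N m; "width": finger opening in m.
Only numpy, scipy, OpenCV 4.12 (cv2) and the standard library are available. Lean on these libraries where they do the work, as an engineer would, in place of code of your own. Each camera call takes 0.05 s, during which the arm holds its last target.

## Working session

There is one attempt and no reset: what is moved stays moved. The work goes in short steps, Python scripts to look and compute and a tool call to move; the robot and the scene stay as the last step left them, time stands still between calls to the robot, and variables do not carry over. Pictures are saved under pics/ and viewed, and the job is handed in when it is done.

Besides the shell and the picture viewer there is one more tool, called after "Request:" as a command line: name --pt "numbers of a row" for each row, then --argument value for the rest. send_rows: Moves the arm, as the interface text tells. Its arguments: {"type":"object","properties":{"increments":{"type":"array"}},"required":["increments"]}

```bash
mkdir -p pics; python3 - <<'E'
from bench import robot
import cv2,numpy as np
for n in("top","side"):
    s=robot.snapshot(n);cv2.imwrite(f"pics/{n}0.png",s["image"][:,:,::-1]);np.savez(f"{n}0.npz",**s);print(n,s["intrinsics"].tolist(),s["world_from_camera"].round(4).tolist())
o=robot.get_obs()
for k in o:print(k,np.round(o[k],4))
E
```

```text
top [[426.83988878936293, 0.0, 323.47293846507677], [0.0, 426.83988878936293, 200.78751923393213], [0.0, 0.0, 1.0]] [[-0.0134, -0.9811, 0.1931, 0.4015], [-0.9994, 0.019, 0.0276, -0.0798], [-0.0308, -0.1926, -0.9808, 0.7653], [0.0, 0.0, 0.0, 1.0]]
side [[518.9089370986254, 0.0, 318.59003667989623], [0.0, 518.9089370986254, 196.36456391502554], [0.0, 0.0, 1.0]] [[-0.8103, 0.3157, -0.4938, 1.0221], [0.5858, 0.4633, -0.665, 0.623], [0.0188, -0.8281, -0.5603, 0.6465], [0.0, 0.0, 0.0, 1.0]]
time 0.1
joint_positions [-1.3951  0.0879  1.3721 -0.      1.6836 -0.1031]
qvel [ 0.0006 -0.0033 -0.0036 -0.0007 -0.0012  0.0004]
joint_torque [ 3.00000e-03 -3.41251e+01 -3.03304e+01  7.20000e-02  3.04000e-02
 -1.00000e-04]
tool_pos [ 0.1513 -0.5283  0.2044]
ee_rot [-1.6708  1.5688  1.7496]
wrist_force [ 0.7298 -0.4421 -0.3308]
wrist_torque [0.0174 0.027  0.0129]
width 0.0941
```

```bash
ls
```

```text
pics
side0.npz
top0.npz
```

View pics/top0.png

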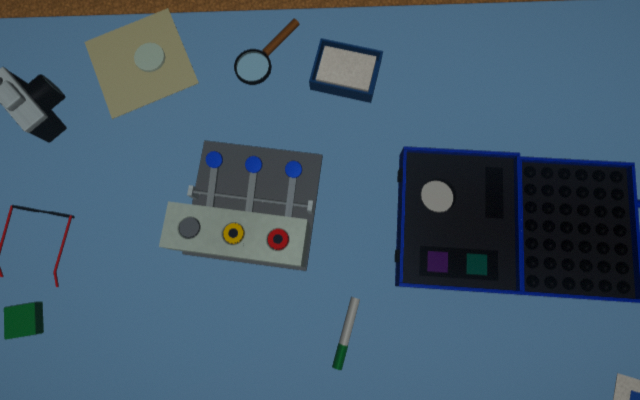

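View pics/side0.png

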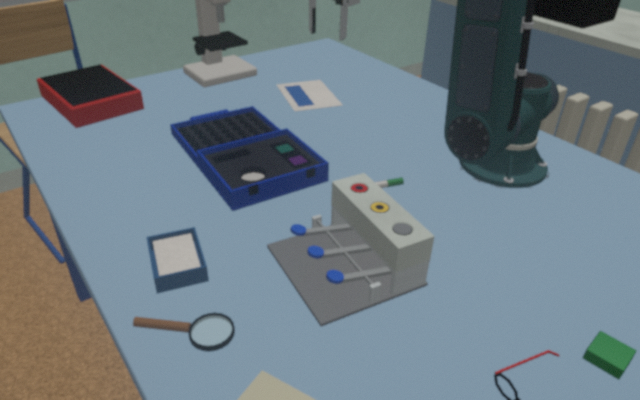

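The top view shows the grey plug at (188,228), yellow at (233,233) and red at (278,239). Their keys are at (214,160), (253,164) and (293,169). The pocket is the white disc at (437,196). Yellow is in the middle well.

```bash
cat > h.py <<'E'
import cv2,numpy as np
def ray(s,uv):
    K=s["intrinsics"];T=s["world_from_camera"];d=T[:3,:3]@np.linalg.inv(K)@np.array([uv[0],uv[1],1.]);return T[:3,3],d
def onz(s,uv,z):
    o,d=ray(s,uv);return o+d*(z-o[2])/d[2]
def tri(a,ua,b,ub):
    o1,d1=ray(a,ua);o2,d2=ray(b,ub);t=np.linalg.lstsq(np.c_[d1,-d2],o2-o1,rcond=None)[0]
    p,q=o1+t[0]*d1,o2+t[1]*d2;return (p+q)/2,np.linalg.norm(p-q)
def blobs(img,lo,hi,amin=40):
    m=cv2.inRange(cv2.cvtColor(img,cv2.COLOR_RGB2HSV),lo,hi)
    r=[]
    for c in cv2.findContours(m,cv2.RETR_EXTERNAL,cv2.CHAIN_APPROX_NONE)[0]:
        h=cv2.convexHull(c);a=cv2.contourArea(h)
        if a>amin:
            M=cv2.moments(h);r.append((M['m10']/M['m00'],M['m01']/M['m00'],a))
    return r
E
python3 - <<'E'
from h import *
for n in("top","side"):
    s=np.load(f"{n}0.npz");im=s["image"]
    for nm,lo,hi,z in(("yel",(20,130,90),(35,255,255),.112),("red",(0,150,90),(8,255,255),.112),("red2",(172,150,90),(180,255,255),.112),("blue",(105,190,120),(125,255,255),.06),("white",(0,0,150),(180,60,255),.018)):
        for b in blobs(im,lo,hi):
            print(n,nm,np.round(b,1),onz(s,b,z).round(4))
E
```

```text
top yel [233.  232.9 318.5] [0.4822 0.0793 0.112 ]
top red [275.1 238.5 210.5] [0.4724 0.0139 0.112 ]
top red2 [279.3 240.2 202.5] [0.4696 0.0073 0.112 ]
top red2 [ 60.7 255.5 271. ] [0.4515 0.3476 0.112 ]
top red2 [  5.4 226.7  62. ] [0.4982 0.4414 0.112 ]
top blue [293.  168.8 191. ] [ 0.5973 -0.0084  0.06  ]
top blue [252.8 164.  186. ] [0.6074 0.0609 0.06  ]
top blue [213.5 159.2 179. ] [0.6174 0.1296 0.06  ]
side yel [379.1 207.   75.5] [0.4814 0.0773 0.112 ]
side red [102.  100.3 194.5] [ 0.7463 -0.6592  0.112 ]
side red [ 53.3  93.6 261. ] [ 0.835  -0.7675  0.112 ]
side red2 [ 82.9 106.1  47. ] [ 0.7948 -0.6497  0.112 ]
side red2 [ 69.1 105.9  55.5] [ 0.8218 -0.6693  0.112 ]
side white [505.6 387.6 112.5] [0.532  0.4158 0.018 ]
side white [626.7 114.4  82. ] [-0.5174  0.0366  0.018 ]
side white [601.7 105.3  75.5] [-0.5172 -0.0396  0.018 ]
side white [578.4  96.9  67. ] [-0.5167 -0.1153  0.018 ]
side white [   339.2    233.9 177664.5] [0.5117 0.006  0.018 ]
side white [ 601.7   24.3 2263. ] [-1.3525 -0.5161  0.018 ]
```

```bash
python3 - <<'E'
from h import *
t=np.load("top0.npz");s=np.load("side0.npz")
def disc(im,uv,r):
    g=cv2.cvtColor(im,cv2.COLOR_RGB2GRAY);m=np.zeros_like(g);x,y=uv;w=g[y-r:y+r,x-r:x+r]
    th,b=cv2.threshold(w,0,255,cv2.THRESH_OTSU);cs=cv2.findContours(b,cv2.RETR_EXTERNAL,cv2.CHAIN_APPROX_NONE)[0];c=max(cs,key=cv2.contourArea)
    e=cv2.fitEllipse(c);return th,e[0][0]+x-r,e[0][1]+y-r,e[1]
a=disc(t["image"],(437,196),26);print(a,onz(t,a[1:3],.018))
b=disc(s["image"],(253,177),18);print(b,onz(s,b[1:3],.018)); print(tri(t,a[1:3],s,b[1:3]))
for n,im in(("t",t["image"][120:320,150:550]),("s",s["image"][100:300,160:440])):
    cv2.imwrite(f"pics/z{n}.png",cv2.resize(im[:,:,::-1],None,fx=2,fy=2,interpolation=cv2.INTER_CUBIC))
y=[b for b in blobs(s["image"],(20,130,90),(35,255,255))];print(tri(t,(233,232.9),s,y[0]))
for b in blobs(s["image"],(105,150,90),(125,255,255),30):print(np.round(b,1),onz(s,b,.06))
for uv in((403,149),(518,152),(637,160),(399,287),(519,292)):print("rim",onz(t,uv,.05).round(3))
E
```

```text
(71.0, 436.67386054992676, 195.93049812316895, (29.180448532104492, 32.70527267456055)) [ 0.55348953 -0.25981143  0.018     ]
(93.0, 252.48972511291504, 176.29381942749023, (7.7760910987854, 21.82237434387207)) [ 0.54506466 -0.27419739  0.018     ]
(array([ 0.55233817, -0.25811556,  0.02840226]), np.float64(0.0024052350601119436))
(array([0.48229569, 0.07877285, 0.11323085]), np.float64(0.0007699052055116462))
[334.6 275.9 123.5] [0.62036284 0.13120777 0.06      ]
[315.4 251.3 106. ] [0.60995358 0.06221642 0.06      ]
[298.  229.1  81.5] [ 0.59966173 -0.00722057  0.06      ]
[222.7 192.9  31. ] [ 0.65844923 -0.19244068  0.06      ]
[318.4 162.6 154.5] [ 0.42668576 -0.18229446  0.06      ]
[ 247.2  156.7 8648. ] [ 0.54496837 -0.29397099  0.06      ]
[208.3 116.7 232.5] [ 0.52555729 -0.53156716  0.06      ]
rim [ 0.631 -0.199  0.05 ]
rim [ 0.621 -0.396  0.05 ]
rim [ 0.603 -0.594  0.05 ]
rim [ 0.396 -0.181  0.05 ]
rim [ 0.386 -0.374  0.05 ]
```

View pics/zt.png

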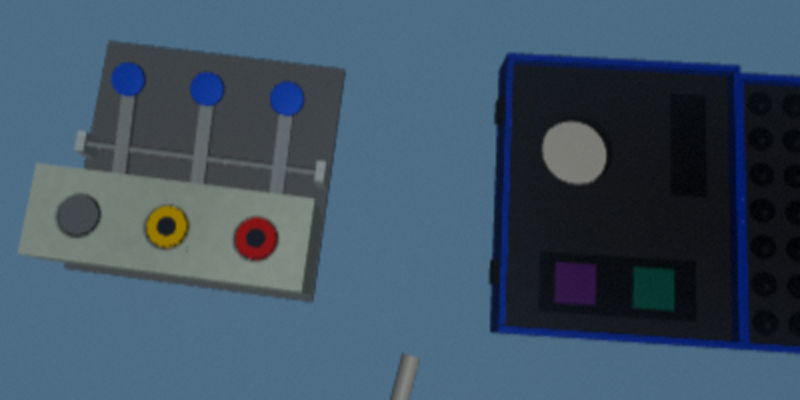

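View pics/zs.png

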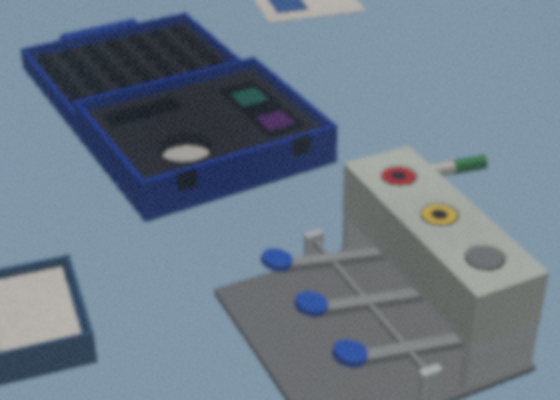

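```bash
cat >> h.py <<'E'
def go(target,rot=None,pos=None):
    from bench import robot
    from scipy.spatial.transform import Rotation as Ro
    o=robot.get_obs();R=Ro.from_euler('xyz',o["ee_rot"]).as_matrix();p=o["tool_pos"]
    print("t",o["time"],"p",np.round(p,4),"F",np.round(o["wrist_force"],1),"w",round(float(o["width"]),4),"q",np.round(o["joint_positions"],2))
    print("tool shift",np.round(R.T@(np.array(target)-p),4));return R
E
python3 - <<'E'
from h import *
print(go((.608,.062,.12)).round(3))
E
```

```text
t 0.1 p [ 0.1513 -0.5283  0.2044] F [ 0.7 -0.4 -0.3] w 0.0941 q [-1.4   0.09  1.37 -0.    1.68 -0.1 ]
tool shift [ 0.0854 -0.4416 -0.6015]
[[-0.     0.275 -0.961]
 [ 0.002 -0.961 -0.275]
 [-1.    -0.002 -0.   ]]
```

Request:
send_rows --pt "-1 0 -0.024 -0.032 0" --pt "-1 0 -0.047 -0.064 0" --pt "-1 0 -0.071 -0.097 0" --pt "-1 0 -0.095 -0.129 0" --pt "-1 0 -0.118 -0.161 0"

```text
time: 0.52
tool_pos: [0.2742, -0.3692, 0.2049]
ee_rot: [-1.557, 1.57, 1.862]
wrist_force: [0.8, -0.2, -0.5]
width: 0.0639
```

Request:
send_rows --pt "-1 0 -0.024 -0.032 0" --pt "-1 0 -0.047 -0.064 0" --pt "-1 0 -0.071 -0.097 0" --pt "-1 0 -0.095 -0.129 0" --pt "-1 0 -0.118 -0.161 0"

```text
time: 0.93
tool_pos: [0.3965, -0.2113, 0.2052]
ee_rot: [-0.729, 1.571, 2.691]
wrist_force: [0.7, 0.1, -0.2]
width: 0.031
```

Request:
send_rows --pt "-1 0 -0.024 -0.032 0" --pt "-1 0 -0.047 -0.064 0" --pt "-1 0 -0.071 -0.097 0" --pt "-1 0 -0.095 -0.129 0" --pt "-1 0 -0.118 -0.161 0"

```text
time: 1.35
tool_pos: [0.5189, -0.0534, 0.205]
ee_rot: [-0.266, 1.57, -3.128]
wrist_force: [0.3, -0.6, -0.1]
width: 0.0006
```

```bash
python3 - <<'E'
from h import *
print(go((.608,.062,.12)).round(3))
E
```

```text
t 1.35 p [ 0.5189 -0.0534  0.205 ] F [ 0.3 -0.6 -0.1] w 0.0006 q [-0.21  0.02  1.44 -0.    1.68  1.08]
tool shift [ 0.085  -0.0864 -0.1176]
[[-0.001  0.276 -0.961]
 [-0.    -0.961 -0.276]
 [-1.    -0.     0.001]]
```

Request:
send_rows --pt "-1 0 -0.024 -0.032 0" --pt "-1 0 -0.047 -0.065 0" --pt "-1 0 -0.07 -0.097 0" --pt "-1 0.02 -0.085 -0.119 0" --pt "-1 0.05 -0.085 -0.119 0"

```text
time: 1.77
tool_pos: [0.6135, 0.0636, 0.1573]
ee_rot: [3.125, 1.563, 0.267]
wrist_force: [-0.2, 0.0, 0.2]
width: 0.0005
```

Request:
send_rows --pt "-1 0.03 0 0 0" --pt "-1 0.055 0 0 0" --pt "-1 0.065 0 0 0" --pt "-1 0.065 0 0 0"

```text
time: 2.1
tool_pos: [0.6066, 0.059, 0.0861]
ee_rot: [-0.263, 1.563, -3.126]
wrist_force: [-1.0, -0.2, -0.2]
width: 0.0001
```

```bash
python3 - <<'E'
from h import *
from bench import robot
go((.610,.0615,.06))
for n in("top","side"):
    s=robot.snapshot(n);cv2.imwrite(f"pics/{n}1.png",cv2.resize((s["image"][100:300,150:450] if n=="top" else s["image"][100:340,200:480])[:,:,::-1],None,fx=2,fy=2))
E
```

```text
t 2.1 p [0.6066 0.059  0.0861] F [-1.  -0.2 -0.2] w 0.0001 q [ 0.    0.27  1.39 -0.    1.48  1.3 ]
tool shift [ 0.0261 -0.0015 -0.0042]
```

View pics/side1.png

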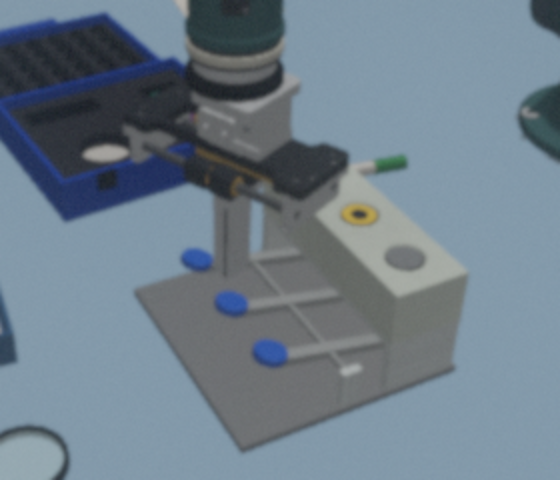

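```bash
python3 - <<'E'
from h import *
for n in("side","top"):
    s=np.load(n+"0.npz");T=np.linalg.inv(s["world_from_camera"])
    for p in((.6066,.059,.086),(.6087,.0615,.06),(.5995,-.0075,.06)):
        c=T@np.r_[p,1];u=s["intrinsics"]@c[:3];u=u[:2]/u[2];print(n,p,u.round(1),"zoom",((u-[200,100] if n=="side" else u-[150,100])*2).round())
E
```

```text
side (0.6066, 0.059, 0.086) [316.1 237.9] zoom [232. 276.]
side (0.6087, 0.0615, 0.06) [315.7 250.8] zoom [231. 302.]
side (0.5995, -0.0075, 0.06) [298. 229.] zoom [196. 258.]
top (0.6066, 0.059, 0.086) [250.9 160. ] zoom [202. 120.]
top (0.6087, 0.0615, 0.06) [252.5 163.2] zoom [205. 126.]
top (0.5995, -0.0075, 0.06) [292.4 167.5] zoom [285. 135.]
```

View pics/top1.png

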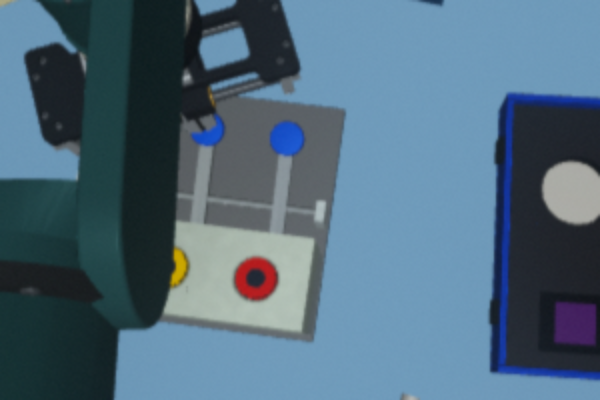

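Request:
send_rows --pt "-1 0.012 -0.002 -0.004 0" --pt "-1 0.024 -0.002 -0.004 0" --pt "-1 0.034 -0.002 -0.004 0" --pt "-1 0.04 -0.002 -0.004 0" --pt "-1 0.045 -0.002 -0.004 0"

```text
time: 2.62
tool_pos: [0.6146, 0.0618, 0.0463]
ee_rot: [2.811, 1.566, -0.052]
wrist_force: [4.1, 0.0, 4.8]
width: 0.0001
```

Request:
send_rows --pt "-1 0.002 0 0 0" --pt "-1 0.004 0 0 0" --pt "-1 0.004 0 0 0"

```text
time: 2.87
tool_pos: [0.6135, 0.0618, 0.0421]
ee_rot: [2.76, 1.568, -0.103]
wrist_force: [4.9, -0.9, 3.9]
width: 0.0005
```

Request:
send_rows --pt "-1 0.004 0 0 0" --pt "-1 0.006 0 0 0" --pt "-1 0.006 0 0 0"

```text
time: 3.12
tool_pos: [0.6138, 0.0618, 0.037]
ee_rot: [2.754, 1.568, -0.109]
wrist_force: [4.0, 0.0, 6.4]
width: 0.0004
```

```bash
cat > look.py <<'E'
import sys
from h import *
from bench import robot
k=sys.argv[1]
for n in("top","side"):
    s=robot.snapshot(n);np.savez(f"{n}{k}.npz",**s);cv2.imwrite(f"pics/{n}{k}.png",cv2.resize((s["image"][100:300,150:450] if n=="top" else s["image"][100:340,200:480])[:,:,::-1],None,fx=2,fy=2))
E
python3 look.py 2
```

```text
(no output)
```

View pics/side2.png

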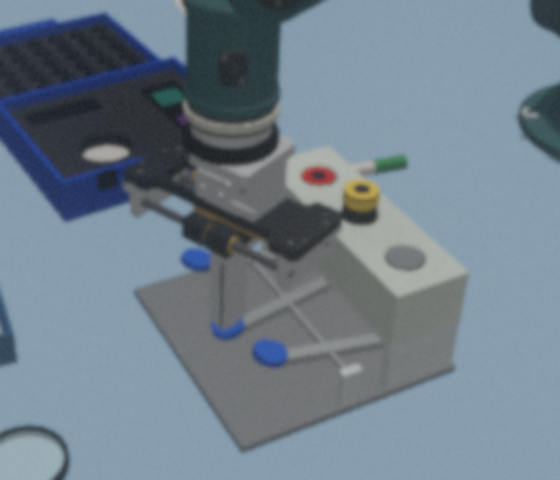

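Yellow is standing up at (361,195) in the zoomed side view and red is still down. I'll press a little further until I feel the stop.

Request:
send_rows --pt "-1 0.003 0 0 0" --pt "-1 0.004 0 0 0" --pt "-1 0.004 0 0 0"

```text
time: 3.47
tool_pos: [0.614, 0.0618, 0.0364]
ee_rot: [2.754, 1.566, -0.108]
wrist_force: [-2.0, -0.4, 18.4]
width: 0.0007
```

Request:
send_rows --pt "-1 -0.03 0 0 0" --pt "-1 -0.07 0 0 0" --pt "-1 -0.11 0 0 0" --pt "-1 -0.15 0 0 0" --pt "0.6 -0.155 0 0 0"

```text
time: 3.88
tool_pos: [0.6141, 0.0622, 0.1942]
ee_rot: [2.9, 1.562, 0.038]
wrist_force: [-0.1, -0.1, 1.9]
width: 0.0039
```

Request:
send_rows --pt "0.6 0 0.03 -0.04 0" --pt "0.6 0 0.03 -0.04 0"

```text
time: 4.05
tool_pos: [0.6596, 0.0427, 0.1827]
ee_rot: [-0.105, 1.565, -2.969]
wrist_force: [-1.0, -0.7, -1.6]
width: 0.0172
```

```bash
python3 look.py 3; python3 - <<'E'
from h import *
print(go((.482,.078,.19)).round(3))
E
```

```text
t 4.15 p [0.6582 0.0435 0.1825] F [0.4 0.7 1.2] w 0.0246 q [-0.02  0.35  1.11  0.    1.7   1.27]
tool shift [-0.006  -0.0815  0.1601]
[[-0.008  0.274 -0.962]
 [ 0.    -0.962 -0.274]
 [-1.    -0.002  0.008]]
```

View pics/side3.png

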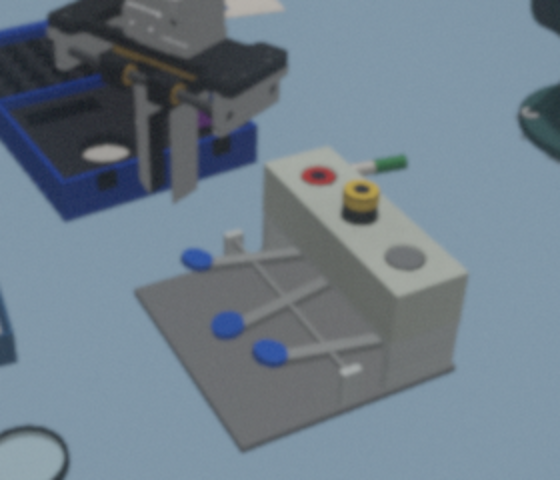

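View pics/top3.png

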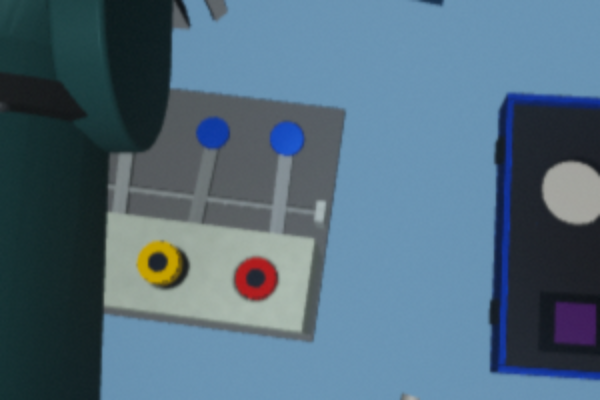

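```bash
python3 - <<'E'
from h import *
t=np.load("top3.npz");s=np.load("side3.npz")
a=blobs(t["image"],(20,130,90),(35,255,255));b=blobs(s["image"],(20,130,60),(35,255,255));print(a,b)
print(tri(t,(228.6,231.2),s,(380.4,194.3)));print(onz(t,(228.6,231.2),.14))
E
```

```text
[(229.37895716945994, 231.05353817504653, 358.0)] [(380.18023255813955, 195.41666666666666, 86.0)]
(array([0.48180223, 0.07861965, 0.14031003]), np.float64(0.0013348245196552803))
[0.48135285 0.07915566 0.14      ]
```

Request:
send_rows --pt "0.9 -0.006 -0.02 0.032 0" --pt "0.9 -0.006 -0.038 0.066 0" --pt "0.9 -0.006 -0.056 0.1 0" --pt "0.9 -0.006 -0.073 0.134 0" --pt "0.9 -0.006 -0.082 0.16 0"

```text
time: 4.57
tool_pos: [0.4781, 0.0803, 0.1914]
ee_rot: [-0.454, 1.566, 2.968]
wrist_force: [0.1, 0.7, -0.3]
width: 0.0583
```

Request:
send_rows --pt "0.9 0 0 0 0" --pt "0.9 0 0 0 0" --pt "0.9 0 0 0 0"

```text
time: 4.82
tool_pos: [0.4825, 0.0791, 0.1923]
ee_rot: [-0.309, 1.57, 3.111]
wrist_force: [0.1, -0.3, 0.3]
width: 0.0782
```

```bash
python3 - <<'E'
from h import *
print(go((.482,.0785,.117)).round(3))
E
```

```text
t 4.8167 p [0.4825 0.0791 0.1923] F [ 0.1 -0.3  0.3] w 0.0782 q [ 0.05 -0.05  1.53  0.    1.66  1.34]
tool shift [0.0753 0.0005 0.0006]
[[-0.     0.276 -0.961]
 [ 0.    -0.961 -0.276]
 [-1.    -0.     0.   ]]
```

Request:
send_rows --pt "0.8 0.025 0 0 0" --pt "0.8 0.045 0 0 0" --pt "0.8 0.06 0 0 0" --pt "0.8 0.07 0 0 0" --pt "0.8 0.074 0 0 0"

```text
time: 5.23
tool_pos: [0.4824, 0.0787, 0.1161]
ee_rot: [-0.223, 1.566, -3.086]
wrist_force: [-0.4, 1.1, -0.9]
width: 0.0845
```

Request:
send_rows --pt "0.8 0 0 0 0" --pt "0.8 0 0 0 0"

```text
time: 5.4
tool_pos: [0.4837, 0.0789, 0.119]
ee_rot: [2.801, 1.57, -0.062]
wrist_force: [0.7, 0.3, -0.3]
width: 0.0849
```

```bash
python3 look.py 4; python3 - <<'E'
from h import *
go((.482,.0785,.117))
E
```

```text
t 5.5 p [0.4839 0.0789 0.1197] F [-0.5 -0.9  0.4] w 0.0841 q [ 0.05 -0.01  1.65 -0.    1.51  1.34]
tool shift [ 0.0027 -0.0001  0.002 ]
```

View pics/side4.png

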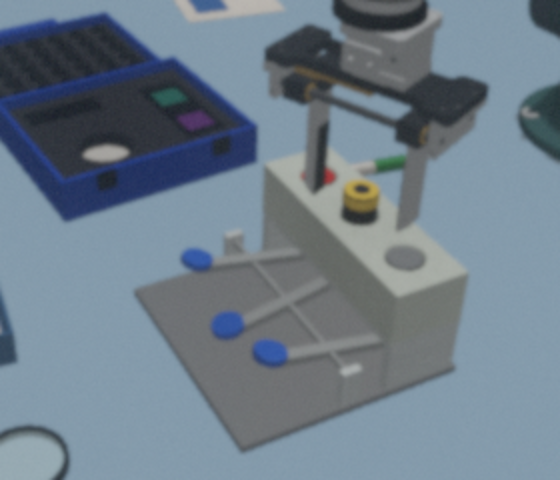

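The jaws straddle the raised yellow eyepiece, which is at (361,195). I'll lower 2 mm and close.

Request:
send_rows --pt "-1 0.002 0 0.002 0" --pt "-1 0.002 0 0.002 0" --pt "-1 0.002 0 0.002 0" --pt "-1 0.002 0 0.002 0" --pt "-1 0.002 0 0.002 0"

```text
time: 5.92
tool_pos: [0.4811, 0.0784, 0.1167]
ee_rot: [2.764, 1.57, -0.099]
wrist_force: [0.0, 0.9, 0.0]
width: 0.0545
```

Request:
send_rows --pt "-1 0 0 0 0" --pt "-1 0 0 0 0" --pt "-1 0 0 0 0" --pt "-1 0 0 0 0" --pt "-1 0 0 0 0"

```text
time: 6.33
tool_pos: [0.481, 0.0784, 0.1164]
ee_rot: [0.654, 1.571, -2.208]
wrist_force: [-0.5, -0.3, -0.3]
width: 0.0309
```

Request:
send_rows --pt "-1 0 0 0 0" --pt "-1 0 0 0 0" --pt "-1 0 0 0 0"

```text
time: 6.58
tool_pos: [0.481, 0.0783, 0.1164]
ee_rot: [1.141, 1.571, -1.722]
wrist_force: [-1.1, -0.1, 0.5]
width: 0.0311
```

Request:
send_rows --pt "-1 -0.01 0 0 0" --pt "-1 -0.025 0 0 0" --pt "-1 -0.045 0 0 0" --pt "-1 -0.07 0 0 0" --pt "-1 -0.08 0 0 0"

```text
time: 7.0
tool_pos: [0.4824, 0.0785, 0.2006]
ee_rot: [2.896, 1.565, 0.033]
wrist_force: [0.2, -0.7, -0.5]
width: 0.0314
```

```bash
python3 look.py 5; python3 - <<'E'
from h import *
go((.551,-.258,.19))
E
```

```text
t 7.1 p [0.4825 0.0785 0.1994] F [ 0.4  0.1 -1. ] w 0.0319 q [ 0.05 -0.05  1.52 -0.    1.66  1.34]
tool shift [0.0098 0.3423 0.0268]
```

View pics/side5.png

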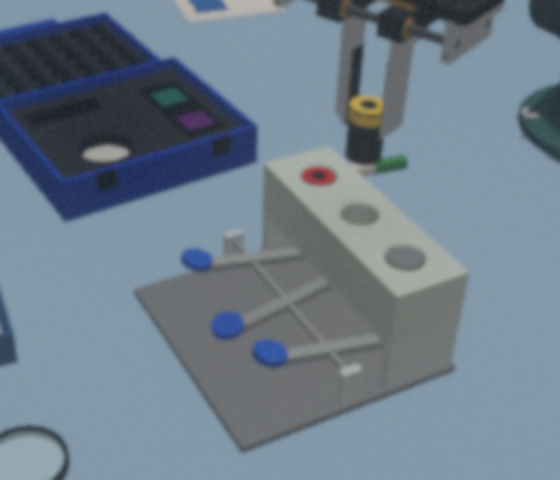

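Yellow is held upright at (365,130) in the side view. The well is empty and red is still down at (319,176). Next I'll carry it to the pocket.

Request:
send_rows --pt "-1 0 0.015 0.001 0" --pt "-1 0 0.045 0.003 0" --pt "-1 0 0.08 0.006 0" --pt "-1 0 0.115 0.009 0" --pt "-1 0 0.15 0.012 0"

```text
time: 7.52
tool_pos: [0.51, -0.0702, 0.1946]
ee_rot: [-0.507, 1.568, 2.914]
wrist_force: [0.0, 0.1, -0.7]
width: 0.0314
```

Request:
send_rows --pt "-1 0 0.035 0.003 0" --pt "-1 0 0.07 0.006 0" --pt "-1 0 0.105 0.009 0" --pt "-1 0 0.135 0.011 0" --pt "-1 0 0.16 0.013 0"

```text
time: 7.93
tool_pos: [0.5415, -0.2286, 0.1941]
ee_rot: [-0.648, 1.567, 2.771]
wrist_force: [-0.8, 0.6, 0.1]
width: 0.0314
```

Request:
send_rows --pt "-1 0 0.015 0.001 0" --pt "-1 0 0.025 0.002 0" --pt "-1 0 0.032 0.002 0" --pt "-1 0 0.032 0.002 0" --pt "-1 0 0.032 0.002 0"

```text
time: 8.35
tool_pos: [0.5492, -0.2569, 0.1963]
ee_rot: [-1.396, 1.57, 2.025]
wrist_force: [0.2, 0.4, -1.4]
width: 0.0318
```

```bash
sed -i 's/100:300,150:450\]/120:320,300:560]/; s/100:340,200:480\]/40:280,140:420]/' look.py; python3 look.py 6; python3 - <<'E'
from h import *
print(go((.551,-.258,.09)).round(3))
t=np.load("top6.npz")
for b in blobs(t["image"],(20,130,60),(35,255,255)):print(b)
E
```

```text
t 8.45 p [ 0.5493 -0.2565  0.1967] F [-0.1  0.7 -0.5] w 0.0313 q [-0.53  0.21  1.24  0.    1.68  0.76]
tool shift [ 0.1067  0.0019 -0.0012]
[[ 0.     0.277 -0.961]
 [ 0.    -0.961 -0.277]
 [-1.    -0.    -0.   ]]
```

View pics/side6.png

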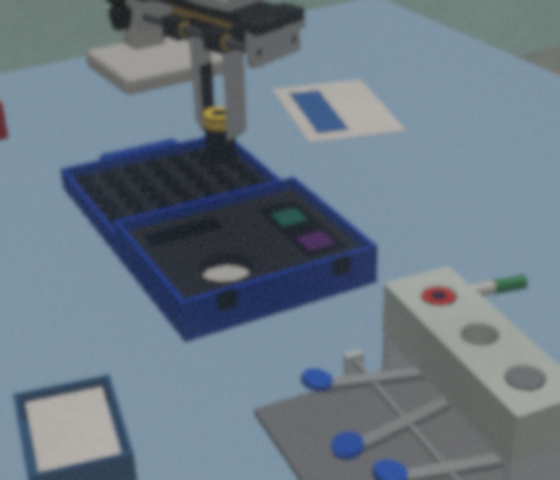

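View pics/top6.png

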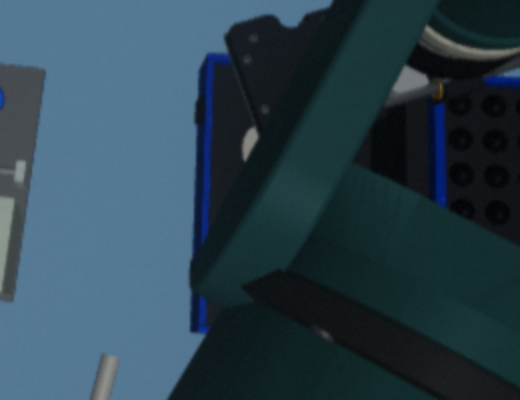

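Request:
send_rows --pt "-1 0.03 0.002 -0.001 0" --pt "-1 0.06 0.002 -0.001 0" --pt "-1 0.09 0.002 -0.001 0" --pt "-1 0.108 0.002 -0.001 0" --pt "-1 0.11 0.002 -0.001 0"

```text
time: 8.87
tool_pos: [0.5479, -0.2566, 0.0814]
ee_rot: [-0.826, 1.561, 2.596]
wrist_force: [-0.3, 0.6, -1.0]
width: 0.0314
```

Request:
send_rows --pt "-1 0.01 0 0 0" --pt "-1 0.015 0 0 0" --pt "-1 0.015 0 0 0"

```text
time: 9.12
tool_pos: [0.5509, -0.2592, 0.0718]
ee_rot: [2.336, 1.57, -0.526]
wrist_force: [0.2, 0.1, -0.0]
width: 0.0314
```

```bash
python3 look.py 7; python3 - <<'E'
from h import *
go((.551,-.258,.045))
E
```

```text
t 9.2167 p [ 0.5514 -0.2598  0.0729] F [ 0.7 -0.3 -0.1] w 0.031 q [-0.53  0.28  1.42 -0.    1.45  0.76]
tool shift [ 0.0279 -0.0019 -0.    ]
```

View pics/side7.png

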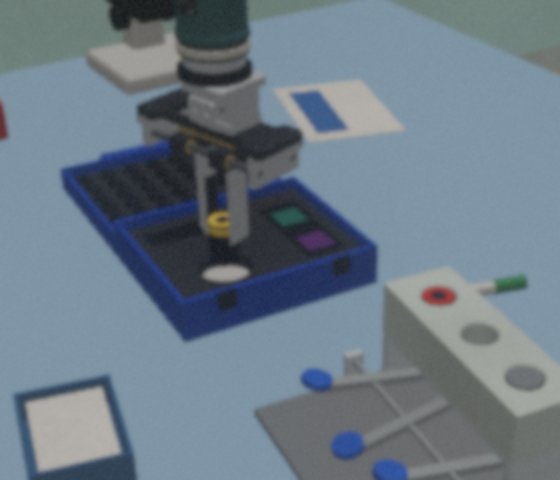

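Request:
send_rows --pt "-1 0.006 -0.001 0 0" --pt "-1 0.012 -0.002 0 0" --pt "-1 0.018 -0.002 0 0" --pt "-1 0.022 -0.002 0 0" --pt "-1 0.022 -0.002 0 0"

```text
time: 9.63
tool_pos: [0.5492, -0.2571, 0.0477]
ee_rot: [-0.774, 1.568, 2.646]
wrist_force: [0.4, -0.5, -0.6]
width: 0.0317
```

Request:
send_rows --pt "-1 0.002 0 0 0" --pt "-1 0.004 0 0 0" --pt "-1 0.004 0 0 0"

```text
time: 9.88
tool_pos: [0.5503, -0.2577, 0.0456]
ee_rot: [2.215, 1.57, -0.648]
wrist_force: [-0.2, 0.3, -1.4]
width: 0.0315
```

Request:
send_rows --pt "-1 0.001 0 0 0" --pt "-1 0.002 0 0 0" --pt "-1 0.002 0 0 0"

```text
time: 10.13
tool_pos: [0.5505, -0.2578, 0.0455]
ee_rot: [2.271, 1.569, -0.592]
wrist_force: [-2.3, 1.4, 6.8]
width: 0.0311
```

```bash
python3 look.py 8
```

```text
(no output)
```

View pics/side8.png

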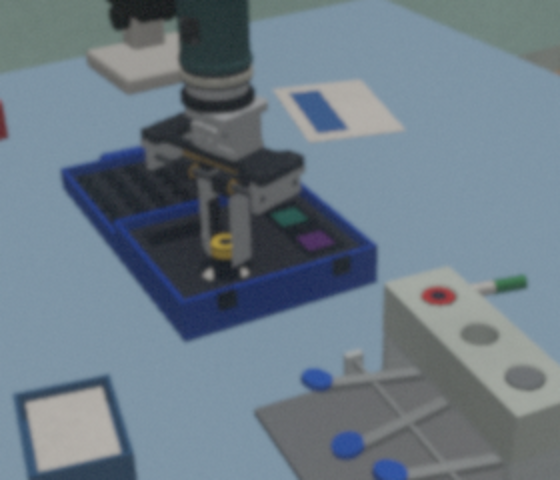

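Contact came at TCP z 45.5 mm with 7 N, which is where the floor should be. White floor shows on both sides of the foot, at (208,274) and (245,272). I'll open part way and then rise.

Request:
send_rows --pt "0.1 0 0 0 0" --pt "0.1 0 0 0 0" --pt "0.1 0 0 0 0" --pt "0.1 0 0 0 0" --pt "0.1 0 0 0 0"

```text
time: 10.65
tool_pos: [0.55, -0.2575, 0.0431]
ee_rot: [-0.687, 1.57, 2.733]
wrist_force: [0.5, -0.8, 0.5]
width: 0.0516
```

```bash
python3 look.py 9
```

```text
(no output)
```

View pics/side9.png

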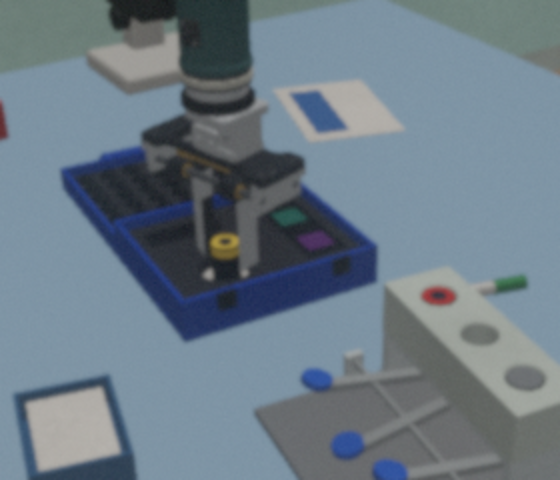

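It stands free between the open fingers at (225,245). I'll rise straight up.

Request:
send_rows --pt "0.1 -0.01 0 0 0" --pt "0.1 -0.03 0 0 0" --pt "0.1 -0.06 0 0 0" --pt "0.1 -0.1 0 0 0" --pt "0.1 -0.14 0 0 0"

```text
time: 11.17
tool_pos: [0.5494, -0.2572, 0.1847]
ee_rot: [-0.774, 1.569, 2.647]
wrist_force: [0.7, -0.7, -0.1]
width: 0.0514
```

Request:
send_rows --pt "0.1 0 0.03 0.02 0" --pt "0.1 0 0.06 0.05 0" --pt "0.1 0 0.08 0.08 0" --pt "0.1 0 0.1 0.1 0" --pt "0.1 0 0.12 0.13 0"

```text
time: 11.58
tool_pos: [0.4581, -0.4097, 0.1844]
ee_rot: [2.488, 1.569, -0.374]
wrist_force: [0.4, -0.7, -0.2]
width: 0.0518
```

Request:
send_rows --pt "0.1 0 0 0 0" --pt "0.1 0 0 0 0" --pt "0.1 0 0 0 0"

```text
time: 11.83
tool_pos: [0.4584, -0.4085, 0.1841]
ee_rot: [3.004, 1.57, 0.141]
wrist_force: [-0.3, 0.0, 0.0]
width: 0.0517
```

```bash
python3 look.py 10; python3 - <<'E'
from h import *
go((.551,-.258,.045))
t=np.load("top10.npz");s=np.load("side10.npz")
a=blobs(t["image"],(20,130,60),(35,255,255));b=blobs(s["image"],(20,130,60),(35,255,255));print(a,b)
print(tri(t,a[0],s,b[0]),onz(t,a[0],.066),onz(s,b[0],.066))
E
```

```text
t 11.9333 p [ 0.459  -0.4077  0.1839] F [-0.3  0.2 -0.3] w 0.0517 q [-0.82  0.23  1.25  0.    1.66  0.47]
tool shift [ 0.1389 -0.1184 -0.1297]
[(441.356862745098, 191.44481792717085, 297.5)] [(252.23647798742135, 162.58993710691823, 132.5)]
(array([ 0.55198468, -0.25724987,  0.0644708 ]), np.float64(0.0011746512564150728)) [ 0.5511844  -0.25646621  0.066     ] [ 0.55350647 -0.25556189  0.066     ]
```

View pics/side10.png

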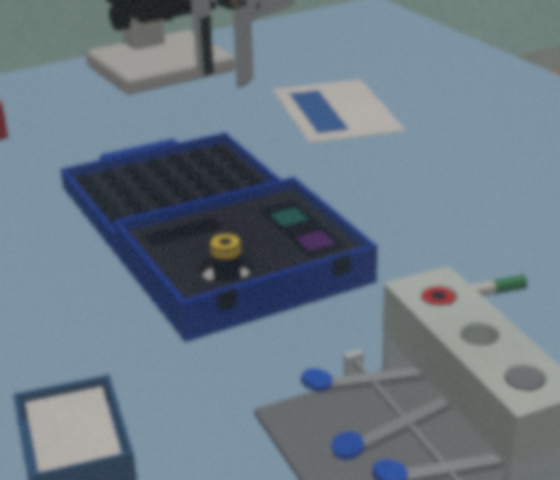

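View pics/top10.png

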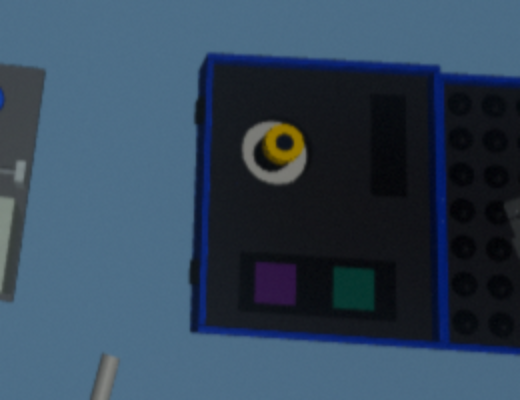

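Yellow stands upright in the pocket at (285,145) in the top view, with its upper part at about z 65 mm as expected. Red is down in its well and the arm is clear, so I'll hand in.

```bash
python3 -c "
from bench import robot
print(robot.close_job())"
```

```text
the job is handed in; nothing more can be done
None
```

The yellow-ringed eyepiece now stands upright in the foam pocket of the blue case, and the job is handed in at about 12 s of the 43 s allowed.

- **Key:** I pressed the middle key, the yellow one's, down to its stop, with the fingertip at z 36 mm and 18 N at the end. The eyepiece's top then measured z 140 mm, which is fully raised.
- **Placing:** I gripped the raised eyepiece, lifted it out and lowered it until its foot met the pocket floor at about 7 N. I let go only then, opening the fingers part way before rising.
- **Last checks:** Both camera views show it upright, with white pocket floor around its foot. The ring measured at about (0.552, -0.257, 0.064) m, within about 2 mm of the pocket centre I had estimated. The red eyepiece is still down in its well, and the arm is clear of everything.

No final check failed. Earlier, the two cameras differed by up to about 17 mm on the pocket centre, because the foam hid part of the floor. I used the top view, corrected for that and checked against the case walls.

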